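Run a finger along the shelf light's cover to snap it home

ROBOT

A 6-joint arm with a two-finger parallel gripper is mounted at the origin on the work surface. World frame = base frame: x ahead of the robot, y to its left, z up, the work surface at z = 0. Lengths are in m, angles in rad, forces in N, time in s.
With the tool pointing down it reaches from about 0.275 to 0.85 m from the base axis. Payload 19 kg.
Tool frame: the origin (TCP) lies between the finger pads; the fingertips stand 17 mm ahead of it and the grasp point (between the pads) lies 2 mm behind it; z points along the fingers, y is the line along which they close (so a half turn about z gives the same grasp; the last joint's range is limited). The gripper opens to 85 mm and grips with 20 to 120 N. Pads are 22 mm wide; open, the fingers measure 114 mm over their backs; the gripper's body (76 mm by 85 mm) begins 54 mm behind the grasp point. The pads swing forward as they close: fully open they stand 13 mm farther back than shut.
Start: joints at [-1.374, 0.15, 1.437, -0, 1.554, -0.134], TCP at [0.187, -0.544, 0.248] pointing down, gripper open.
Joint ranges: [-2.8, 2.8], [-0.68, 2.1], [0.12, 2.68], [-1.39, 4.53], [0.16, 2.79], [-2.81, 2.81]. Speed limits (rad/s): [1.89, 1.89, 2.22, 3.01, 3.01, 3.01].

INTERFACE

Orientations are given as a unit quaternion [x, y, z, w].
In Python, from cell import ctrl gives the robot as it stands.
- The arm moves only by the tool servo_tool, never from a script. Its argument "commands" is a list of rows, each an object with "twist": the turn, a rotation vector about the tool's x, y, z scaled (see below), a list of three; "delta_pos": the shift along the tool's x, y, z scaled (see below), a list of three; "fingers": the closure, from 0 (fully open) to 1 (shut). A call has 1 to 5 rows; each row is the pose to reach, as a shift and turn from the pose commanded when the call began, along the tool's axes at that moment; what a row does not reach only later rows make up. The controller multiplies each number of a shift by 0.2 m and each number of a turn by pi/2 rad. A row lasts 1/12 s, in which the tool goes at most 41.7 mm and 7.16 degrees, less where a joint would pass 70% of its speed; a pose out of reach is approached as far as the arm can. A call with a number of a shift or a turn outside -1 to 1 is refused whole. A call with a gripper value outside its range is refused whole. The fingers move at their own pace and stop on an object; the grip force is fixed at half the most. Time passes only in rows, so rows that repeat a pose let the fingers close. It gives the time, the measured TCP pose, the force, the opening and the grip force at its end, in the units of the state.
- ctrl.observe(): the state, without advancing time (a new reading comes with each control period).
- ctrl.grab_frame(name): name is "scene" or "top"; returns a dict with "img" (384x512x3 uint8, red, green, blue), "depth" (384x512 float32, m along the optical axis (not along the pixel's ray), 0 where there is no reading), "fov_y" (degrees; the focal length in pixels is half the picture's height over the tangent of half this angle, whatever the lens; pixels are square), "cx", "cy" (the principal point, pixels), "k1" (the pictures are not rectified: a ray, as slopes to the right and down, at radius r is drawn at 1 + k1 r^2 times it, then the intrinsics apply), "world_to_cam" (4x4, takes a point from world to camera coordinates). Camera axes: x right, y up, looking along -z (the intrinsics and any distortion apply to the point x, -y, -z); pixel columns grow to the right and rows downward; lengths in m; the calibration is good to about 2 mm. A picture is of the moment at which its call begins.
- ctrl.close_job(): hands the job in; it is judged then, once.
The state is a dict: "time_s": time; "joint_pos": joint angles; "dq": joint speeds; "tau": joint torques, N m; "tcp_pos": TCP position; "tcp_rot": TCP orientation; "wrist_force": force on the tool from outside, world axes, zero at the start; "moment": the same for the moment, N m; "grip_width": finger opening in m; "finger_force": force on a finger pad.
Only numpy, scipy, OpenCV 4.12 (cv2) and the standard library are available. Lean on these libraries where they do the work, as an engineer would, in place of code of your own. Each camera call takes 0.05 s, during which the arm holds its last target. There are 200 camera calls.

TASK

The five frosted cover pieces of the light channel along the oak shelf have popped up. Start at the end next to the wall switch and run your closed fingertips along the row to the other end in one light sweep, without lifting off on the way, so that every piece is pushed down flush with the shelf. Nothing is to be picked up: leave the jars, the dish and the salt pig standing where they are.

Things in the scene. Friction and masses are not known exactly. Their poses are not given: they have to be found in the camera images.
- shelf: low oak shelf fixed on the worktop: board 160 (x) by 340 (y) by 20 mm on two short legs, top 50 mm above the worktop. Origin: centre of its underside, on the worktop; z up, y along its length, x across. A straight light channel 26 mm wide, with an aluminium frame, lies flush in its top along the margin on the +x side (centre line at x = +55 mm in this frame), 290 mm long, parallel to y. The jars and the dish stand on the other (-x) half.
- switch (a point): centre of the white plastic toggle switch plate (70 by 80 mm), on the +x face of a low stub of tiled wall (100 mm along y, 36 mm thick, 115 mm high with an oak cap) that stands on the worktop about 95 mm beyond one end of the shelf (centre to end). It can be at either end: the sign of its y in the shelf's frame tells which. The point is 55 mm above the worktop.
- cover1_top (a point): centre of the flat top of frosted cover piece 1 of 5 in the channel; piece 1 is at the shelf's +y end, 5 at its -y end, 56 mm apart. Each is stiff plastic, 18 by 55 mm, with a flat top 25 mm long and both ends bevelled down at 27 degrees, so that a fingertip moving along the row rides onto the next piece and pushes it down. The point moves down with the piece: popped up it is 6.5 to 8 mm above the shelf top, fully home it is flush with the shelf top.
- cover1 (a joint): how far cover piece 1 is pushed down, in m: 0 to 0.0015 at the start (popped up), 0.008 fully home, flush with the shelf top. It slides straight down against about 2.5 N of friction and stays where it is left.
- cover2_top (a point): centre of the flat top of frosted cover piece 2 of 5 in the channel; piece 1 is at the shelf's +y end, 5 at its -y end, 56 mm apart. Each is stiff plastic, 18 by 55 mm, with a flat top 25 mm long and both ends bevelled down at 27 degrees, so that a fingertip moving along the row rides onto the next piece and pushes it down. The point moves down with the piece: popped up it is 6.5 to 8 mm above the shelf top, fully home it is flush with the shelf top.
- cover2 (a joint): how far cover piece 2 is pushed down, in m: 0 to 0.0015 at the start (popped up), 0.008 fully home, flush with the shelf top. It slides straight down against about 2.5 N of friction and stays where it is left.
- cover3_top (a point): centre of the flat top of frosted cover piece 3 of 5 in the channel; piece 1 is at the shelf's +y end, 5 at its -y end, 56 mm apart. Each is stiff plastic, 18 by 55 mm, with a flat top 25 mm long and both ends bevelled down at 27 degrees, so that a fingertip moving along the row rides onto the next piece and pushes it down. The point moves down with the piece: popped up it is 6.5 to 8 mm above the shelf top, fully home it is flush with the shelf top.
- cover3 (a joint): how far cover piece 3 is pushed down, in m: 0 to 0.0015 at the start (popped up), 0.008 fully home, flush with the shelf top. It slides straight down against about 2.5 N of friction and stays where it is left.
- cover4_top (a point): centre of the flat top of frosted cover piece 4 of 5 in the channel; piece 1 is at the shelf's +y end, 5 at its -y end, 56 mm apart. Each is stiff plastic, 18 by 55 mm, with a flat top 25 mm long and both ends bevelled down at 27 degrees, so that a fingertip moving along the row rides onto the next piece and pushes it down. The point moves down with the piece: popped up it is 6.5 to 8 mm above the shelf top, fully home it is flush with the shelf top.
- cover4 (a joint): how far cover piece 4 is pushed down, in m: 0 to 0.0015 at the start (popped up), 0.008 fully home, flush with the shelf top. It slides straight down against about 2.5 N of friction and stays where it is left.
- cover5_top (a point): centre of the flat top of frosted cover piece 5 of 5 in the channel; piece 1 is at the shelf's +y end, 5 at its -y end, 56 mm apart. Each is stiff plastic, 18 by 55 mm, with a flat top 25 mm long and both ends bevelled down at 27 degrees, so that a fingertip moving along the row rides onto the next piece and pushes it down. The point moves down with the piece: popped up it is 6.5 to 8 mm above the shelf top, fully home it is flush with the shelf top.
- cover5 (a joint): how far cover piece 5 is pushed down, in m: 0 to 0.0015 at the start (popped up), 0.008 fully home, flush with the shelf top. It slides straight down against about 2.5 N of friction and stays where it is left.
- jar_a: a small frosted glass jar with a steel twist cap, 46 mm across and 72 mm high, loose on the shelf; origin at the centre of its underside. Bystander.
- jar_b: the other small frosted glass jar with a steel twist cap, 46 mm across and 72 mm high, loose on the shelf; origin at the centre of its underside. Bystander.
- dish: round terracotta dish 76 mm across and 18 mm high with a white ceramic spoon lying in it (sticking up to 34 mm), loose on the shelf; origin at the centre of its underside. Bystander.
- salt_pig: round steel salt pig, 90 mm across and 111 mm high with a knob on top and a round mouth on its +x side, loose on the worktop beyond the end of the shelf opposite the switch; origin at the centre of its underside. Bystander.

How it is judged:
On the way, in this order (a step that is already met when the one before it is completed fails the run):
1. the piece next to the switch has been pressed down (((y of switch in the frame of shelf above 0 m and value of joint cover1 above 0.005 m) or (y of switch in the frame of shelf below 0 m and value of joint cover5 above 0.005 m))), for 0.05 s.
2. the second piece has been pressed down (((y of switch in the frame of shelf above 0 m and value of joint cover2 above 0.005 m) or (y of switch in the frame of shelf below 0 m and value of joint cover4 above 0.005 m))), for 0.05 s.
3. the middle piece has been pressed down (value of joint cover3 above 0.005 m), for 0.05 s.
4. the fourth piece has been pressed down (((y of switch in the frame of shelf above 0 m and value of joint cover4 above 0.005 m) or (y of switch in the frame of shelf below 0 m and value of joint cover2 above 0.005 m))), for 0.05 s.
5. the last piece, at the far end, has been pressed down (((y of switch in the frame of shelf above 0 m and value of joint cover5 above 0.005 m) or (y of switch in the frame of shelf below 0 m and value of joint cover1 above 0.005 m))), for 0.05 s.
At the end, for the whole second after the job is handed in: All five cover pieces are down, within 3 mm of flush with the shelf, having gone down one after another from the switch end; the jars, dish and salt pig stand upright within 15 mm of where they were (value of joint each of cover1, cover2, cover3, cover4, cover5 above 0.005 m and distance of each of jar_a, jar_b, dish, salt_pig from where it was at the start of the episode below 0.015 m and angle between each of jar_a, jar_b, dish, salt_pig's own z axis and vertical below 0.25 rad); the robot touches nothing.
It fails at once if the fingertips lift off the row (about 4 cm or more above it) part-way through the sweep (((value of joint cover1 above 0.005 m and value of joint cover5 below 0.005 m) or (value of joint cover5 above 0.005 m and value of joint cover1 below 0.005 m)) and z of the grasp point in the frame of shelf above 0.122 m).
It fails at once if a jar, the dish or the salt pig is shifted or lifted by more than 15 mm (distance of any of jar_a, jar_b, dish, salt_pig from where it was at the start of the episode above 0.015 m).
It fails at once if a jar, the dish or the salt pig is tipped (angle between any of jar_a, jar_b, dish, salt_pig's own z axis and vertical above 0.25 rad).
It fails at once if the fingers press on the shelf or its cover harder than 60 N (contact force between the fingers and shelf above 60 N).
It also fails if it takes over 40 s, if anything falls off the work surface, if the arm or the gripper's body presses on something with over 40 N, if the wrist force passes 120 N, or if a joint passes its speed limit or range.

## Working session

There is one attempt and no reset: what is moved stays moved. The work goes in short steps, Python scripts to look and compute and a tool call to move; the robot and the scene stay as the last step left them, time stands still between calls to the robot, and variables do not carry over. Pictures are saved under pics/ and viewed, at most 10 in all, crops included, and the job is handed in when it is done.

Besides the shell and the picture viewer there is one more tool, called after ">>>" by a JSON object that holds its "op" and its "data", one argument or row to a line. servo_tool: Moves the arm, as the interface text tells. Shifts and turns lie within -1 to 1; 1 stands for 0.2 m of shift or pi/2 rad of turn. Its arguments: {"type":"object","properties":{"commands":{"type":"array","items":{"type":"object","properties":{"twist":{"type":"array","items":{"type":"number","minimum":-1,"maximum":1}},"delta_pos":{"type":"array","items":{"type":"number","minimum":-1,"maximum":1}},"fingers":{"type":"number"}}}}},"required":["commands"]}

```bash
mkdir -p pics; cat > h.py <<'E'
import numpy as np, cv2
from cell import ctrl
def grab(n,save=None):
    f=ctrl.grab_frame(n)
    if save: cv2.imwrite('pics/'+save,f['img'][:,:,::-1])
    return f
def K(f):
    fl=192/np.tan(np.radians(f['fov_y'])/2)
    return np.array([[fl,0,f['cx']],[0,fl,f['cy']],[0,0,1.]]),np.array([f['k1'],0,0,0.])
def rays(f,px):
    k,d=K(f)
    s=cv2.undistortPoints(np.array(px,float).reshape(-1,1,2),k,d).reshape(-1,2)
    M=np.linalg.inv(f['world_to_cam'])
    return M[:3,3],np.c_[s[:,0],-s[:,1],-np.ones(len(s))]@M[:3,:3].T
def onz(f,px,z):
    o,r=rays(f,px); return o+r*((z-o[2])/r[:,2])[:,None]
def bydepth(f,px):
    o,r=rays(f,px); p=np.array(px,int); return o+r*f['depth'][p[:,1],p[:,0]][:,None]
E
python3 -c "
from h import *
a=grab('scene','s.png');b=grab('top','t.png')
for f in(a,b):print(f['fov_y'],f['cx'],f['cy'],f['k1'],np.linalg.inv(f['world_to_cam'])[:3].round(3).tolist())
s=ctrl.observe();print(s['time_s'],s['tcp_pos'],s['tcp_rot'],s['wrist_force'],s['grip_width'])"
```

```text
46.575473278856045 257.6731089703197 191.68164544564422 -0.11598649415789161 [[0.432, -0.582, 0.689, 1.197], [0.902, 0.284, -0.326, -0.28], [-0.006, 0.762, 0.647, 0.681]]
50.56481947438073 253.52129401025408 192.06509400679502 -0.0016331471378015024 [[0.021, 0.999, -0.049, 0.483], [-1.0, 0.02, -0.013, 0.023], [-0.012, 0.049, 0.999, 1.014]]
0.1 [ 0.18667981 -0.54364038  0.24775743] [ 9.86356951e-01  1.64619809e-01 -2.61375669e-05 -5.31163732e-04] [0.29779995 0.05541741 0.17342973] 0.08527773940152827
```

View pics/s.png

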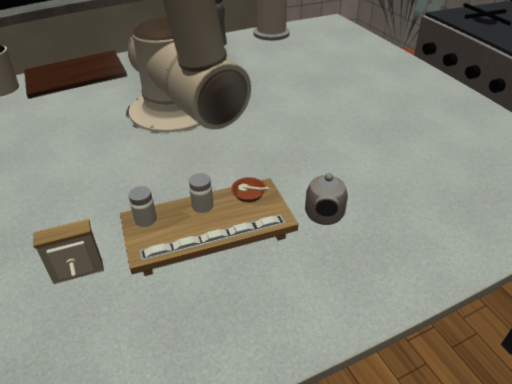

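View pics/t.png

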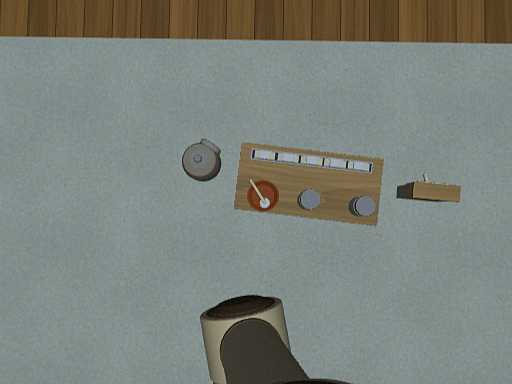

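The scene view shows the switch stub at left (70,255), the salt pig at right (326,198), and five white covers from (157,250) to (268,223). In the top view the covers run from (264,155) to (361,167) and the stub is at (435,191). The switch is therefore at the shelf's -y end, so the sweep starts at piece 5 and goes toward +y.

```bash
python3 -c "
from h import *
for n,(x0,y0,x1,y1),z in(('top',(245,140,380,178),.055),('scene',(138,208,290,262),.055)):
    f=grab(n);g=cv2.cvtColor(f['img'],cv2.COLOR_RGB2HSV)
    m=((g[...,1]<70)&(g[...,2]>(165))).astype(np.uint8);w=np.zeros_like(m);w[y0:y1,x0:x1]=m[y0:y1,x0:x1]
    N,l,s,c=cv2.connectedComponentsWithStats(w)
    i=[k for k in range(1,N) if s[k,4]>25]
    print(n,s[i].tolist());print(onz(f,c[i],z).round(4).tolist());print(bydepth(f,c[i]).round(4).tolist())
    if n=='top':
        o=((g[...,0]<25)&(g[...,1]>70)&(g[...,2]>50)).astype(np.uint8);o[:130]=0;o[240:]=0;o[:,:225]=0;o[:,392:]=0
        ct=max(cv2.findContours(o,0,2)[0],key=cv2.contourArea);b=cv2.boxPoints(cv2.minAreaRect(ct));P=onz(f,b,.05);print('shelf',b.tolist(),P.round(4).tolist(),P.mean(0))
        print('shelf top depth',bydepth(f,[[285,175],[330,178],[340,205],[285,190],[300,250]]).round(4).tolist())
        print('stub, pig',onz(f,[[413,182],[460,186],[460,202],[413,199]],.115).round(3).tolist(),onz(f,[[202,160]],.1))
"
```

```text
top [[255, 150, 20, 9, 128], [278, 153, 21, 9, 119], [307, 156, 16, 9, 107], [330, 158, 16, 9, 103], [354, 161, 15, 10, 106], [348, 162, 5, 6, 26]]
[[0.6207, 0.0108, 0.055], [0.6149, -0.0458, 0.055], [0.6094, -0.1053, 0.055], [0.6038, -0.161, 0.055], [0.5981, -0.2166, 0.055], [0.5993, -0.191, 0.055]]
[[0.6206, 0.0108, 0.0555], [0.6144, -0.0456, 0.0586], [0.6092, -0.1051, 0.057], [0.6036, -0.1608, 0.0563], [0.5977, -0.2159, 0.0581], [0.5995, -0.1913, 0.0538]]
shelf [[233.50851440429688, 208.177490234375], [241.27645874023438, 142.15020751953125], [383.9488220214844, 158.9351806640625], [376.1808776855469, 224.96246337890625]] [[0.491, 0.0826, 0.05], [0.649, 0.0676, 0.05], [0.6152, -0.2722, 0.05], [0.4584, -0.2547, 0.05]] [ 0.55343113 -0.09416062  0.05      ]
shelf top depth [[0.5722, -0.038, 0.0513], [0.5672, -0.1446, 0.0512], [0.5037, -0.1691, 0.0505], [0.5367, -0.0388, 0.0485], [0.3915, -0.0814, 0.0011]]
stub, pig [[0.556, -0.316, 0.115], [0.55, -0.419, 0.115], [0.514, -0.419, 0.115], [0.519, -0.316, 0.115]] [[0.59808645 0.15334445 0.1       ]]
scene [[256, 216, 23, 11, 139], [229, 222, 24, 12, 139], [200, 229, 27, 13, 160], [263, 235, 27, 27, 298], [173, 236, 27, 13, 172], [145, 243, 26, 13, 172], [247, 246, 16, 7, 34], [224, 252, 10, 10, 35], [187, 255, 30, 7, 103], [252, 255, 11, 7, 36]]
[[0.6184, 0.0117, 0.055], [0.6126, -0.044, 0.055], [0.6069, -0.0993, 0.055], [0.7044, -0.0032, 0.055], [0.6015, -0.1544, 0.055], [0.5966, -0.2098, 0.055], [0.6782, -0.0464, 0.055], [0.6763, -0.0941, 0.055], [0.6611, -0.1351, 0.055], [0.7005, -0.0478, 0.055]]
[[0.6192, 0.0113, 0.0558], [0.6135, -0.0443, 0.056], [0.6079, -0.0996, 0.0561], [0.66, 0.0218, -0.0014], [0.602, -0.1545, 0.0555], [0.5981, -0.2099, 0.0565], [0.6317, -0.0255, -0.0011], [0.6305, -0.0778, -0.0001], [0.613, -0.1221, -0.0011], [0.655, -0.0265, -0.0023]]
```

>>> {"op": "servo_tool", "data": {
  "commands": [
    {"delta_pos":[0.19,-0.07,0],"twist":[0,0,0.07],"fingers":1},
    {"delta_pos":[0.38,-0.14,0],"twist":[0,0,0.14],"fingers":1},
    {"delta_pos":[0.57,-0.2,0],"twist":[0,0,0.21],"fingers":1},
    {"delta_pos":[0.76,-0.27,0],"twist":[0,0,0.274],"fingers":1},
    {"delta_pos":[0.95,-0.34,0],"twist":[0,0,0.274],"fingers":1}
  ]
}}

```text
time_s: 0.62
tcp_pos: [0.3452, -0.4166, 0.2483]
tcp_rot: [0.999, -0.054, 0.0, -0.0]
wrist_force: [0.7, -0.3, 0.2]
grip_width: 0.0254
finger_force: 0.0
```

```bash
cat >> h.py <<'E'
from scipy.spatial.transform import Rotation as R
def go(s,z):
    o=ctrl.observe();q=R.from_quat(o['tcp_rot'])
    t=np.array([.608+.0995*s,-.0995+.995*s,z]);d=q.inv().apply(t-o['tcp_pos'])
    w=(q.inv()*R.from_matrix(np.c_[[.995,-.0998,0],[-.0998,-.995,0],[0,0,-1]])).as_rotvec()
    print('t',o['time_s'],'pos',o['tcp_pos'].round(4),'F',o['wrist_force'].round(2),'w',o['grip_width'].__round__(4),'shift',(d/.2).round(4),'turn',(w/(np.pi/2)).round(4))
E
python3 -c "
from h import *
go(-.118,.15)"
```

```text
t 0.6167 pos [ 0.3452 -0.4166  0.2483] F [ 0.65 -0.26  0.24] w 0.0254 shift [ 1.1411 -1.1272  0.4914] turn [-0.     -0.     -0.0047]
```

>>> {"op": "servo_tool", "data": {
  "commands": [
    {"delta_pos":[0.7,-0.7,0],"twist":[0,0,0],"fingers":1},
    {"delta_pos":[0.7,-0.7,0],"fingers":1,"twist":[0,0,0]},
    {"delta_pos":[0.7,-0.7,0],"fingers":1,"twist":[0,0,0]},
    {"delta_pos":[0.7,-0.7,0],"fingers":1,"twist":[0,0,0]},
    {"delta_pos":[0.7,-0.7,0],"fingers":1,"twist":[0,0,0]}
  ]
}}

```text
time_s: 1.03
tcp_pos: [0.4994, -0.2901, 0.2482]
tcp_rot: [0.999, -0.049, 0.0, -0.0]
wrist_force: [-0.4, -1.5, -0.0]
grip_width: -0.0002
finger_force: 0.0
```

>>> {"op": "servo_tool", "data": {
  "commands": [
    {"delta_pos":[0,0,0],"twist":[0,0,0],"fingers":1},
    {"delta_pos":[0,0,0],"twist":[0,0,0],"fingers":1},
    {"delta_pos":[0,0,0],"twist":[0,0,0],"fingers":1}
  ]
}}

```text
time_s: 1.28
tcp_pos: [0.4971, -0.2926, 0.2481]
tcp_rot: [0.999, -0.05, -0.0, -0.0]
wrist_force: [-0.2, 0.3, 0.3]
grip_width: 0.0001
finger_force: 0.0
```

```bash
python3 -c "
from h import *
go(-.118,.11)"
```

```text
t 1.2833 pos [ 0.4971 -0.2926  0.2481] F [-0.18  0.28  0.32] w 0.0001 shift [ 0.4561 -0.4257  0.6901] turn [-0.0001  0.0004  0.0005]
```

Go across first, then down.

>>> {"op": "servo_tool", "data": {
  "commands": [
    {"delta_pos":[0.15,-0.14,0],"twist":[0,0,0],"fingers":1},
    {"delta_pos":[0.3,-0.28,0],"twist":[0,0,0],"fingers":1},
    {"delta_pos":[0.456,-0.426,0.05],"twist":[0,0,0],"fingers":1},
    {"delta_pos":[0.456,-0.426,0.2],"twist":[0,0,0],"fingers":1},
    {"delta_pos":[0.456,-0.426,0.35],"twist":[0,0,0],"fingers":1}
  ]
}}

```text
time_s: 1.7
tcp_pos: [0.5977, -0.2167, 0.178]
tcp_rot: [0.999, -0.049, 0.001, 0.0]
wrist_force: [0.7, -0.3, -0.4]
grip_width: 0.0003
finger_force: 0.0
```

>>> {"op": "servo_tool", "data": {
  "commands": [
    {"delta_pos":[0,0,0.17],"twist":[0,0,0],"fingers":1},
    {"delta_pos":[0,0,0.34],"twist":[0,0,0],"fingers":1},
    {"delta_pos":[0,0,0.34],"twist":[0,0,0],"fingers":1},
    {"delta_pos":[0,0,0.34],"twist":[0,0,0],"fingers":1},
    {"delta_pos":[0,0,0.34],"twist":[0,0,0],"fingers":1}
  ]
}}

```text
time_s: 2.12
tcp_pos: [0.597, -0.218, 0.1126]
tcp_rot: [0.999, -0.05, 0.001, 0.0]
wrist_force: [0.4, 0.5, 1.3]
grip_width: 0.0
finger_force: 0.0
```

```bash
python3 -c "
from h import *
go(-.118,.08)
a=grab('scene','s2.png')['img'];b=grab('top','t2.png')['img']
cv2.imwrite('pics/c.png',np.vstack([cv2.resize(a[150:300,100:360,::-1],None,fx=2,fy=2),cv2.resize(b[120:260,200:460,::-1],None,fx=2,fy=2)]))"
```

```text
t 2.1167 pos [ 0.597  -0.218   0.1126] F [0.38 0.46 1.3 ] w 0.0 shift [-0.0045 -0.005   0.163 ] turn [ 0.0005 -0.0013 -0.0005]
```

View pics/c.png

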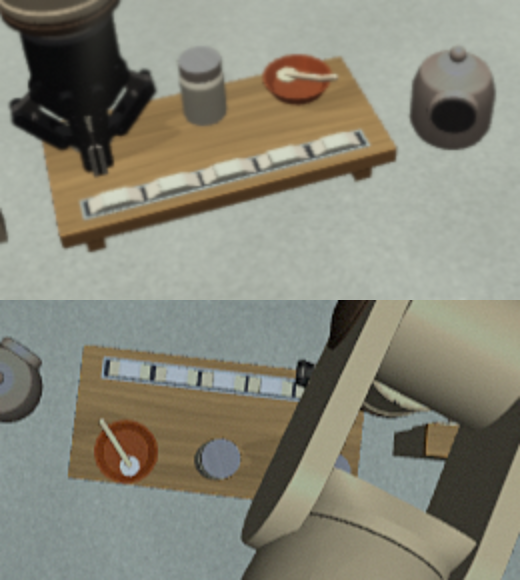

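The close-up shows the shut fingertips above the start of the row. In the crop they are at (97,170), over the last piece by the switch. All five pieces are still up, and the jars are clear of the gripper.

>>> {"op": "servo_tool", "data": {
  "commands": [
    {"delta_pos":[-0.004,-0.005,0.09],"twist":[0,0,0],"fingers":1},
    {"delta_pos":[-0.004,-0.005,0.17],"twist":[0,0,0],"fingers":1},
    {"delta_pos":[-0.004,-0.005,0.17],"twist":[0,0,0],"fingers":1},
    {"delta_pos":[-0.004,-0.005,0.17],"twist":[0,0,0],"fingers":1},
    {"delta_pos":[-0.004,-0.005,0.17],"twist":[0,0,0],"fingers":1}
  ]
}}

```text
time_s: 2.63
tcp_pos: [0.5966, -0.2161, 0.0782]
tcp_rot: [0.999, -0.05, 0.001, 0.0]
wrist_force: [-0.2, -0.1, -0.1]
grip_width: 0.0001
finger_force: 0.0
```

>>> {"op": "servo_tool", "data": {
  "commands": [
    {"delta_pos":[0,0,0.01],"twist":[0,0,0],"fingers":1},
    {"delta_pos":[0,0,0.02],"twist":[0,0,0],"fingers":1},
    {"delta_pos":[0,0,0.025],"twist":[0,0,0],"fingers":1},
    {"delta_pos":[0,0,0.025],"twist":[0,0,0],"fingers":1},
    {"delta_pos":[0,0,0.025],"twist":[0,0,0],"fingers":1}
  ]
}}

```text
time_s: 3.05
tcp_pos: [0.5961, -0.2158, 0.0716]
tcp_rot: [0.999, -0.05, 0.0, 0.0]
wrist_force: [1.5, -0.7, 2.9]
grip_width: 0.0003
finger_force: 1.2
```

>>> {"op": "servo_tool", "data": {
  "commands": [
    {"delta_pos":[0,0,0.005],"twist":[0,0,0],"fingers":1},
    {"delta_pos":[0,0,0.01],"twist":[0,0,0],"fingers":1},
    {"delta_pos":[0,0,0.01],"twist":[0,0,0],"fingers":1},
    {"delta_pos":[0,0,0.01],"twist":[0,0,0],"fingers":1}
  ]
}}

```text
time_s: 3.38
tcp_pos: [0.5958, -0.2156, 0.0691]
tcp_rot: [0.999, -0.05, -0.0, -0.0]
wrist_force: [1.1, -0.8, 0.3]
grip_width: -0.0001
finger_force: 0.5
```

>>> {"op": "servo_tool", "data": {
  "commands": [
    {"delta_pos":[0,0,0.005],"twist":[0,0,0],"fingers":1},
    {"delta_pos":[0,0,0.005],"twist":[0,0,0],"fingers":1},
    {"delta_pos":[0,0,0.005],"twist":[0,0,0],"fingers":1}
  ]
}}

```text
time_s: 3.63
tcp_pos: [0.5958, -0.2156, 0.0681]
tcp_rot: [0.999, -0.05, -0.0, -0.0]
wrist_force: [-0.5, -1.1, -0.4]
grip_width: 0.0002
finger_force: 0.0
```

>>> {"op": "servo_tool", "data": {
  "commands": [
    {"delta_pos":[0,0,0.005],"twist":[0,0,0],"fingers":1},
    {"delta_pos":[0,0,0.005],"twist":[0,0,0],"fingers":1},
    {"delta_pos":[0,0,0.005],"twist":[0,0,0],"fingers":1}
  ]
}}

```text
time_s: 3.88
tcp_pos: [0.5958, -0.2157, 0.0671]
tcp_rot: [0.999, -0.05, -0.0, -0.0]
wrist_force: [-0.2, 0.3, -0.4]
grip_width: 0.0
finger_force: 0.0
```

>>> {"op": "servo_tool", "data": {
  "commands": [
    {"delta_pos":[0,0,0.003],"twist":[0,0,0],"fingers":1},
    {"delta_pos":[0,0,0.003],"twist":[0,0,0],"fingers":1},
    {"delta_pos":[0,0,0.003],"twist":[0,0,0],"fingers":1}
  ]
}}

```text
time_s: 4.13
tcp_pos: [0.5959, -0.2157, 0.0671]
tcp_rot: [0.999, -0.05, 0.0, -0.0]
wrist_force: [-2.3, 1.7, 6.3]
grip_width: -0.0004
finger_force: 3.2
```

>>> {"op": "servo_tool", "data": {
  "commands": [
    {"delta_pos":[0,0,0.003],"twist":[0,0,0],"fingers":1},
    {"delta_pos":[0,0,0.003],"twist":[0,0,0],"fingers":1},
    {"delta_pos":[0,0,0.003],"twist":[0,0,0],"fingers":1}
  ]
}}

```text
time_s: 4.38
tcp_pos: [0.5959, -0.2157, 0.067]
tcp_rot: [0.999, -0.05, 0.0, 0.0]
wrist_force: [-6.1, 2.7, 13.2]
grip_width: -0.0
finger_force: 6.8
```

```bash
python3 -c "
from h import *
go(-.06,.0665)"
```

```text
t 4.3833 pos [ 0.5959 -0.2157  0.067 ] F [-6.07  2.73 13.24] w -0.0 shift [ 0.0023 -0.2841  0.0027] turn [ 0.0001 -0.0002  0.0003]
```

>>> {"op": "servo_tool", "data": {
  "commands": [
    {"delta_pos":[0,-0.03,-0.006],"twist":[0,0,0],"fingers":1},
    {"delta_pos":[0,-0.06,-0.006],"twist":[0,0,0],"fingers":1},
    {"delta_pos":[0,-0.09,-0.006],"twist":[0,0,0],"fingers":1},
    {"delta_pos":[0,-0.12,-0.006],"twist":[0,0,0],"fingers":1},
    {"delta_pos":[0,-0.15,-0.006],"twist":[0,0,0],"fingers":1}
  ]
}}

```text
time_s: 4.8
tcp_pos: [0.5989, -0.1853, 0.0672]
tcp_rot: [0.999, -0.05, -0.0, 0.0]
wrist_force: [-0.7, -4.4, 1.5]
grip_width: -0.0001
finger_force: 2.2
```

>>> {"op": "servo_tool", "data": {
  "commands": [
    {"delta_pos":[0,-0.03,0],"twist":[0,0,0],"fingers":1},
    {"delta_pos":[0,-0.06,0],"twist":[0,0,0],"fingers":1},
    {"delta_pos":[0,-0.09,0],"twist":[0,0,0],"fingers":1},
    {"delta_pos":[0,-0.12,0],"twist":[0,0,0],"fingers":1},
    {"delta_pos":[0,-0.15,0],"twist":[0,0,0],"fingers":1}
  ]
}}

```text
time_s: 5.22
tcp_pos: [0.6019, -0.1553, 0.0673]
tcp_rot: [0.999, -0.05, -0.0, -0.0]
wrist_force: [0.3, -1.2, 1.5]
grip_width: -0.0
finger_force: 1.2
```

```bash
python3 -c "
from h import *
go(.118,.067)"
```

```text
t 5.2167 pos [ 0.6019 -0.1553  0.0673] F [ 0.28 -1.15  1.51] w -0.0 shift [ 0.0025 -0.8707  0.0018] turn [-0.0002  0.0001  0.0003]
```

Smooth and light. I'll continue the remaining 0.87 units.

>>> {"op": "servo_tool", "data": {
  "commands": [
    {"delta_pos":[0,-0.04,0.001],"twist":[0,0,0],"fingers":1},
    {"delta_pos":[0,-0.08,0.001],"twist":[0,0,0],"fingers":1},
    {"delta_pos":[0,-0.12,0.001],"twist":[0,0,0],"fingers":1},
    {"delta_pos":[0,-0.16,0.001],"twist":[0,0,0],"fingers":1},
    {"delta_pos":[0,-0.2,0.001],"twist":[0,0,0],"fingers":1}
  ]
}}

```text
time_s: 5.63
tcp_pos: [0.6059, -0.1156, 0.0672]
tcp_rot: [0.999, -0.05, 0.0, 0.0]
wrist_force: [-0.8, -0.8, 2.1]
grip_width: -0.0003
finger_force: 1.2
```

>>> {"op": "servo_tool", "data": {
  "commands": [
    {"delta_pos":[0,-0.04,0],"twist":[0,0,0],"fingers":1},
    {"delta_pos":[0,-0.08,0],"twist":[0,0,0],"fingers":1},
    {"delta_pos":[0,-0.12,0],"twist":[0,0,0],"fingers":1},
    {"delta_pos":[0,-0.16,0],"twist":[0,0,0],"fingers":1},
    {"delta_pos":[0,-0.2,0],"twist":[0,0,0],"fingers":1}
  ]
}}

```text
time_s: 6.05
tcp_pos: [0.6099, -0.0755, 0.067]
tcp_rot: [0.999, -0.05, -0.0, -0.0]
wrist_force: [-0.4, -2.7, 2.8]
grip_width: 0.0001
finger_force: 1.6
```

>>> {"op": "servo_tool", "data": {
  "commands": [
    {"delta_pos":[0,-0.04,0],"twist":[0,0,0],"fingers":1},
    {"delta_pos":[0,-0.08,0],"twist":[0,0,0],"fingers":1},
    {"delta_pos":[0,-0.12,0],"twist":[0,0,0],"fingers":1},
    {"delta_pos":[0,-0.16,0],"twist":[0,0,0],"fingers":1},
    {"delta_pos":[0,-0.2,0],"twist":[0,0,0],"fingers":1}
  ]
}}

```text
time_s: 6.47
tcp_pos: [0.6139, -0.0357, 0.0671]
tcp_rot: [0.999, -0.05, -0.0, -0.0]
wrist_force: [0.0, -2.0, 1.7]
grip_width: 0.0001
finger_force: 1.2
```

```bash
python3 -c "
from h import *
go(.118,.067)"
```

```text
t 6.4667 pos [ 0.6139 -0.0357  0.0671] F [ 0.05 -2.04  1.67] w 0.0001 shift [ 0.0024 -0.2697  0.0007] turn [-0.0002  0.      0.0002]
```

>>> {"op": "servo_tool", "data": {
  "commands": [
    {"delta_pos":[0,-0.04,0],"twist":[0,0,0],"fingers":1},
    {"delta_pos":[0,-0.08,0],"twist":[0,0,0],"fingers":1},
    {"delta_pos":[0,-0.12,0],"twist":[0,0,0],"fingers":1},
    {"delta_pos":[0,-0.16,0],"twist":[0,0,0],"fingers":1},
    {"delta_pos":[0,-0.2,0],"twist":[0,0,0],"fingers":1}
  ]
}}

```text
time_s: 6.88
tcp_pos: [0.6179, 0.004, 0.0671]
tcp_rot: [0.999, -0.05, -0.0, -0.0]
wrist_force: [1.0, -1.4, 2.4]
grip_width: 0.0001
finger_force: 1.2
```

>>> {"op": "servo_tool", "data": {
  "commands": [
    {"delta_pos":[0,-0.03,0],"twist":[0,0,0],"fingers":1},
    {"delta_pos":[0,-0.06,0],"twist":[0,0,0],"fingers":1},
    {"delta_pos":[0,-0.08,0],"twist":[0,0,0],"fingers":1},
    {"delta_pos":[0,-0.08,0],"twist":[0,0,0],"fingers":1},
    {"delta_pos":[0,-0.08,0],"twist":[0,0,0],"fingers":1}
  ]
}}

```text
time_s: 7.3
tcp_pos: [0.6194, 0.0195, 0.0671]
tcp_rot: [0.999, -0.05, -0.0, -0.0]
wrist_force: [0.7, 1.4, 2.9]
grip_width: -0.0003
finger_force: 1.1
```

```bash
python3 -c "
from h import *
go(.118,.067)
a=grab('scene','s3.png')['img']
cv2.imwrite('pics/c3.png',cv2.resize(a[150:290,30:360,::-1],None,fx=2.4,fy=2.4,interpolation=2))"
```

```text
t 7.3 pos [0.6194 0.0195 0.0671] F [0.68 1.42 2.91] w -0.0003 shift [0.0024 0.0076 0.0005] turn [-0.0003  0.      0.0004]
```

View pics/c3.png

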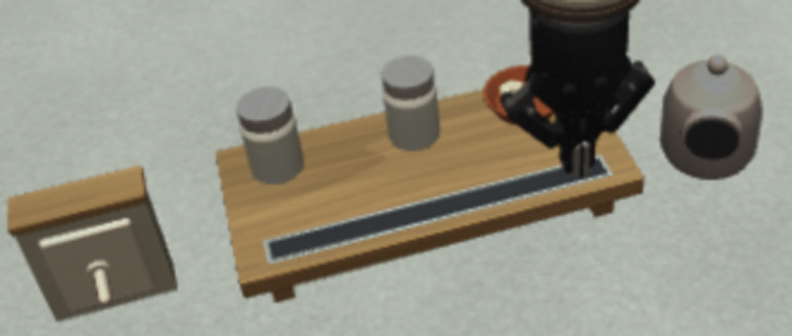

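The crop shows the channel flat and dark from (270,250) to (605,165), with no white pieces standing up. The fingertips are at the far end (580,165), and the jars, dish and salt pig are in place. Next I lift off.

>>> {"op": "servo_tool", "data": {
  "commands": [
    {"delta_pos":[0,0,-0.1],"twist":[0,0,0],"fingers":1},
    {"delta_pos":[0,0,-0.25],"twist":[0,0,0],"fingers":1},
    {"delta_pos":[0,0,-0.4],"twist":[0,0,0],"fingers":1},
    {"delta_pos":[0,0,-0.5],"twist":[0,0,0],"fingers":1},
    {"delta_pos":[0,0,-0.5],"twist":[0,0,0],"fingers":1}
  ]
}}

```text
time_s: 7.77
tcp_pos: [0.6208, 0.0186, 0.1718]
tcp_rot: [0.999, -0.05, 0.003, 0.0]
wrist_force: [0.1, 0.4, -0.1]
grip_width: 0.0002
finger_force: 0.0
```

>>> {"op": "servo_tool", "data": {
  "commands": [
    {"delta_pos":[0,0,0],"twist":[0,0,0],"fingers":1},
    {"delta_pos":[0,0,0],"twist":[0,0,0],"fingers":1},
    {"delta_pos":[0,0,0],"twist":[0,0,0],"fingers":1}
  ]
}}

```text
time_s: 8.02
tcp_pos: [0.6189, 0.019, 0.1657]
tcp_rot: [0.999, -0.05, -0.001, -0.0]
wrist_force: [0.0, -0.0, -0.3]
grip_width: 0.0
finger_force: 0.0
```

```bash
python3 -c "
from h import *
a=grab('scene')
P=bydepth(a,[[268,222],[242,227],[215,235],[187,242],[157,249]]);print(P.round(4).tolist())
cv2.imwrite('pics/c4.png',cv2.resize(a['img'][150:290,30:360,::-1],None,fx=2.4,fy=2.4,interpolation=2))"
```

```text
[[0.6193, 0.0154, 0.0493], [0.6094, -0.0379, 0.0493], [0.6083, -0.0955, 0.0511], [0.602, -0.1514, 0.0509], [0.5945, -0.2095, 0.0508]]
```

View pics/c4.png

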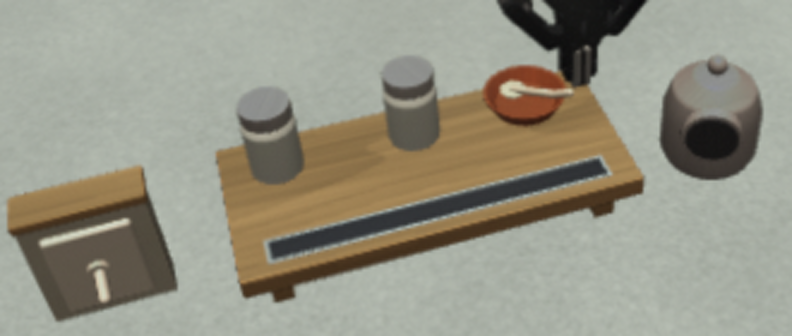

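The whole channel is flush (depth puts it at z of about 0.05 m), nothing else has moved, and the fingers are clear.

```bash
python3 -c "
from cell import ctrl
print(ctrl.close_job())"
```

```text
the job is handed in; nothing more can be done
None
```

I pushed all five cover pieces down flush in one light sweep from the switch end, with the jars, dish and salt pig left standing where they were, and handed the job in; no verdict came back.

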